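# Put the mixed-up relish jars back on their own coasters

## Task

The four relish jars on the tasting counter have been mixed up: each stands on another jar's coaster. Stand every jar upright in the middle of the coaster that has the colour of its lid; the empty cork mat is there as a spare place on the way. Keep the jars upright and off the bare counter, and leave the card reader where it is.

Things in the scene. Friction and masses are not known exactly. Their poses are not given: they have to be found in the camera images.
- jar_red: Loose upright glass sample jar of relish with a red screw lid and a blank white label round its middle: a plain cylinder 56 mm in diameter and 62 mm tall, 0.12 to 0.24 kg, not fragile. Origin: centre of its underside; z up its axis.
- jar_yellow: Loose upright glass sample jar of relish with a yellow screw lid and a blank white label round its middle: a plain cylinder 56 mm in diameter and 62 mm tall, 0.12 to 0.24 kg, not fragile. Origin: centre of its underside; z up its axis.
- jar_green: Loose upright glass sample jar of relish with a green screw lid and a blank white label round its middle: a plain cylinder 56 mm in diameter and 62 mm tall, 0.12 to 0.24 kg, not fragile. Origin: centre of its underside; z up its axis.
- jar_blue: Loose upright glass sample jar of relish with a blue screw lid and a blank white label round its middle: a plain cylinder 56 mm in diameter and 62 mm tall, 0.12 to 0.24 kg, not fragile. Origin: centre of its underside; z up its axis.
- coaster_red: Square flat coaster with a red top, a thin dark wooden border and no raised rim, 92 x 92 mm, 8 mm thick, fixed to the counter; home of the jar with the red lid. Origin: centre of its underside, on the counter (its top is 8 mm higher).
- coaster_yellow: Square flat coaster with a yellow top, a thin dark wooden border and no raised rim, 92 x 92 mm, 8 mm thick, fixed to the counter; home of the jar with the yellow lid. Origin: centre of its underside, on the counter (its top is 8 mm higher).
- coaster_green: Square flat coaster with a green top, a thin dark wooden border and no raised rim, 92 x 92 mm, 8 mm thick, fixed to the counter; home of the jar with the green lid. Origin: centre of its underside, on the counter (its top is 8 mm higher).
- coaster_blue: Square flat coaster with a blue top, a thin dark wooden border and no raised rim, 92 x 92 mm, 8 mm thick, fixed to the counter; home of the jar with the blue lid. Origin: centre of its underside, on the counter (its top is 8 mm higher).
- cork_mat: Plain square cork mat, 96 x 96 mm, 8 mm thick, fixed to the counter, empty at the start: the spare place. Origin: centre of its underside, on the counter (its top is 8 mm higher).
- card_reader: Bystander: loose black payment card reader lying flat, keys up, 155 mm long (x) by 78 mm wide (y), 24 mm tall, beside the coasters on the robot's right (-y). Origin: centre of its underside.
Not all that is in view belongs to the job. What is shaped like the coaster_red but white is not meant. There is more than one size of the jar_yellow; the one meant has the size given above.

How it is judged:
By the outcome, as a careful person would: the job done as asked, in the order asked, and still so for the second after the job is handed in, with the robot touching nothing.
It also fails if it takes over 144 s, if anything falls off the work surface, if the arm or the gripper's body presses on something with over 40 N, if the wrist force passes 120 N, or if a joint passes its speed limit or range.

## Robot

A 6-joint arm with a two-finger parallel gripper is mounted at the origin on the work surface. World frame = base frame: x ahead of the robot, y to its left, z up, the work surface at z = 0. Lengths are in m, angles in rad, forces in N, time in s.
With the tool pointing down it reaches from about 0.225 to 0.875 m from the base axis. Payload 3.4 kg.
Tool frame: the origin (TCP) lies at the very end of the fingers, on their centre line; the grasp point (between the pads) lies 19 mm behind it; z points along the fingers, y is the direction in which the jaws open and shut (so a half turn about z gives the same grasp; the last joint's range is limited). The gripper opens to 85 mm and grips with 20 to 120 N. Pads are 22 mm wide; open, the fingers measure 114 mm over their backs; the gripper's body (76 mm by 85 mm) begins 54 mm behind the grasp point. The pads swing forward as they close: fully open they stand 13 mm farther back than shut.
Start: joints at [1.09, 0.276, 1.505, -0, 1.361, -0.121], TCP at [0.202, 0.538, 0.231] pointing down, gripper open.
Joint ranges: [-2.89, 2.89], [-0.75, 2.08], [0.22, 2.7], [-1.18, 4.32], [0.11, 2.71], [-2.7, 2.7]. Speed limits (rad/s): [2.57, 2.57, 3.14, 3.14, 3.14, 3.14].

## Interface

Orientations are given as a unit quaternion [w, x, y, z].
In Python, from rig import manip gives the robot as it stands. The module is installed in compiled form; this text tells all that it offers.
- The arm moves only by the tool carry_out, never from a script. Its argument "moves" is one flat list of numbers, 5 for each row, row after row: the opening in per cent of the stroke, from 0 (shut) to 100 (fully open), then the shift along the world's x, y, z in cm, then the turn about the world's z in rad. A call has exactly 10 rows; each row shifts and turns the commanded pose from where the row before left it; what a row does not reach is not made up. A row lasts 1/10 s, in which the tool goes at most 50 mm and 8.59 degrees, less where a joint would pass 70% of its speed; a pose out of reach is approached as far as the arm can. A call is refused whole if a number of a shift passes 5 or a number of a turn 0.15, either way. A call with a gripper value outside its range is refused whole. The fingers move at their own pace and stop on an object; "squeeze" is the grip in N (left out, the last holds). Time passes only in rows, so rows that do not move let the fingers close, or fill a call up. It gives the time, the measured TCP pose, the force and the opening at its end, in the units of the state.
- manip.get_state(): the state, without advancing time (a new reading comes with each control period).
- manip.get_image(name): name is "scene" or "top" or "wrist"; returns the picture (400x640x3 uint8, red, green, blue); there is no depth.
- manip.camera_info(name): a dict with "fov_y" (degrees; the focal length in pixels is half the picture's height over the tangent of half this angle, whatever the lens; pixels are square), "cx", "cy" (the principal point, pixels), "dist" ([k1, k2, p1, p2, k3] as OpenCV has them; the pictures are not rectified), "rvec" (rotation vector, rad) and "tvec" (3), from world to camera coordinates, as OpenCV has them; the wrist camera has in their place "hand_eye" (4x4, takes a point from camera to tool coordinates, whose origin is the TCP and whose axes are the flange's). Camera axes: x right, y down, z forward; pixel columns grow to the right and rows downward; lengths in m; the calibration is good to about 2 mm. A picture is of the moment at which its call begins: read the wrist's pose just before it. camera_info takes no time and is no camera call.
- manip.sign_off(): hands the job in, once; it reports no verdict.
The state is a dict: "clock": time; "qpos": joint angles; "qd": joint speeds; "effort": joint torques, N m; "position": TCP position; "ee_rot": TCP orientation; "contact_force": force on the tool from outside, world axes, zero at the start; "moment": the same for the moment, N m; "width": finger opening in m.
Only numpy, scipy, OpenCV 4.12 (cv2) and the standard library are available. Lean on these libraries where they do the work, as an engineer would, in place of code of your own. Each camera call takes 0.05 s, during which the arm holds its last target. There are 200 camera calls.

## Working session

There is one attempt and no reset: what is moved stays moved. The work goes in short steps, Python scripts to look and compute and a tool call to move; the robot and the scene stay as the last step left them, time stands still between calls to the robot, and variables do not carry over. Pictures are saved under pics/ and viewed, about 12 in all and at most 16, crops included, and the job is handed in when it is done.

Besides the shell and the picture viewer there is one more tool, called after "Emit:" in YAML: its name, and indented under it one key for each argument. carry_out: Moves the arm, as the interface text tells. Its arguments: {"type":"object","properties":{"moves":{"type":"array","items":{"type":"number"}},"squeeze":{"type":"number"}},"required":["moves"]}

```bash
mkdir -p pics; cat > h.py <<'E'
import numpy as np, cv2
from rig import manip
from scipy.spatial.transform import Rotation as R
def snap(n,f):
    im=manip.get_image(n); cv2.imwrite('pics/'+f,im[:,:,::-1]); return im
def cam(n):
    c=manip.camera_info(n); f=200/np.tan(np.radians(c['fov_y'])/2)
    K=np.array([[f,0,c['cx']],[0,f,c['cy']],[0,0,1]]); d=np.array(c['dist'],float)
    if 'hand_eye' in c:
        s=manip.get_state(); q=s['ee_rot']; T=np.eye(4); T[:3,:3]=R.from_quat([q[1],q[2],q[3],q[0]]).as_matrix(); T[:3,3]=s['position']
        M=np.linalg.inv(T@np.array(c['hand_eye']))
    else:
        M=np.eye(4); M[:3,:3]=cv2.Rodrigues(np.array(c['rvec'],float))[0]; M[:3,3]=np.ravel(c['tvec'])
    return K,d,M
def ray(C,uv):
    K,d,M=C; p=cv2.undistortPoints(np.array(uv,float).reshape(-1,1,2),K,d).reshape(-1,2)
    v=np.c_[p,np.ones(len(p))]@M[:3,:3]; o=-M[:3,:3].T@M[:3,3]; return o,v/np.linalg.norm(v,axis=1)[:,None]
def onz(C,uv,z):
    o,v=ray(C,uv); return o+v*((z-o[2])/v[:,2])[:,None]
def proj(C,P):
    K,d,M=C; return cv2.projectPoints(np.array(P,float).reshape(-1,1,3),cv2.Rodrigues(M[:3,:3])[0],M[:3,3],K,d)[0].reshape(-1,2)
def meet(C1,u1,C2,u2):
    A=np.zeros((3,3));b=np.zeros(3)
    for C,u in((C1,u1),(C2,u2)):
        o,v=ray(C,u); P=np.eye(3)-np.outer(v[0],v[0]); A+=P;b+=P@o
    return np.linalg.solve(A,b)
E
python3 - <<'E'
from h import *
for n in('scene','top','wrist'):
    snap(n,n+'0.png'); C=cam(n); print(n,C[0][0,0],C[1],(-C[2][:3,:3].T@C[2][:3,3]).round(3))
print(manip.get_state())
E
```

```text
scene 401.78347431082096 [0.01709326 0.         0.         0.         0.        ] [ 1.168 -0.167  0.638]
top 361.6310417858368 [-0.02943524  0.          0.          0.          0.        ] [ 0.471 -0.049  0.876]
wrist 339.96015805339596 [-0.04424539  0.          0.          0.          0.        ] [0.132 0.564 0.373]
{'clock': 0.15, 'qpos': array([ 1.09000123e+00,  2.76453285e-01,  1.50581683e+00,  2.42409875e-05,
        1.36074813e+00, -1.20997226e-01]), 'qd': array([ 0.00027971, -0.00182847, -0.00416172, -0.00021361, -0.00033491,
       -0.00215356]), 'effort': array([-6.83097878e-04, -4.17143297e+01, -2.46033436e+01, -4.37266508e-04,
        7.64894939e-03,  8.48869519e-06]), 'position': array([0.20225912, 0.5378283 , 0.23064658]), 'ee_rot': array([-2.22575952e-04,  1.78932589e-01,  9.83861078e-01, -6.77259482e-04]), 'contact_force': array([ 0.35715566,  0.28004696, -0.51768224]), 'moment': array([0.00050463, 0.01160668, 0.04328819]), 'width': 0.08557909655154759}
```

View pics/top0.png

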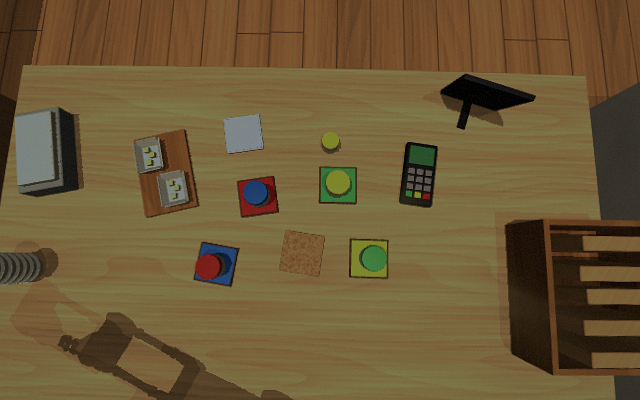

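View pics/scene0.png

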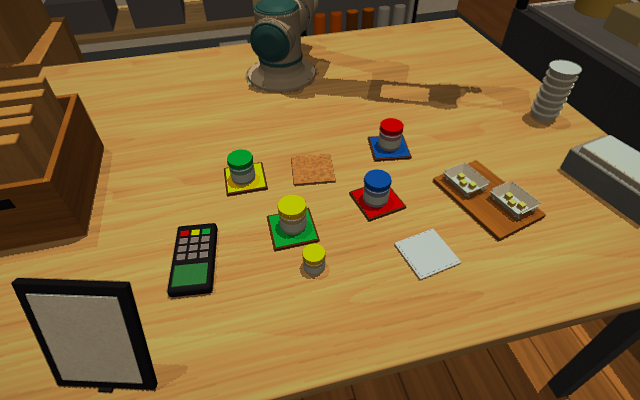

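The top view shows blue jar on red coaster (257,194), yellow on green (338,183), green on yellow (372,258), red on blue (209,266) and the empty cork mat at (302,253). The small yellow decoy is at (331,141) and the white decoy coaster at (244,134). The scene view agrees, so there are two swaps via the cork mat.

```bash
cat > det.py <<'E'
from h import *
HUE={'red':(173,8),'yellow':(24,33),'green':(40,85),'blue':(95,125)}
def mask(im,c,smin=130,vmin=50):
    h=cv2.cvtColor(im,cv2.COLOR_RGB2HSV); a,b=HUE[c]; H=h[...,0]
    m=((H>=a)|(H<=b)) if a>b else ((H>=a)&(H<=b))
    return (m&(h[...,1]>smin)&(h[...,2]>vmin)).astype(np.uint8)
def blobs(m,amin=60):
    m=cv2.morphologyEx(m,cv2.MORPH_OPEN,np.ones((3,3),np.uint8))
    cs=cv2.findContours(m,cv2.RETR_EXTERNAL,cv2.CHAIN_APPROX_NONE)[0]
    return sorted([c for c in cs if cv2.contourArea(c)>amin],key=cv2.contourArea,reverse=True)
E
python3 - <<'E'
from det import *
for n in('top','scene'):
    im=cv2.imread(f'pics/{n}0.png')[:,:,::-1].copy()
    for c in HUE:
        for b in blobs(mask(im,c)):
            (x,y),(w,h),a=cv2.minAreaRect(cv2.convexHull(b)); 
            if cv2.contourArea(b)<3000: print(n,c,round(x,1),round(y,1),round(w,1),round(h,1),round(a),cv2.contourArea(b))
    h=cv2.cvtColor(im,cv2.COLOR_RGB2HSV)
    pts=[(338,183),(357,172),(330,141),(385,270),(302,253),(302,300)] if n=='top' else [(292,202),(300,240),(314,250),(260,188),(313,170),(313,120)]
    print([h[y,x].tolist() for x,y in pts])
E
```

```text
top red 256.8 196.0 35.2 35.5 82 566.5
top red 207.0 266.0 24.0 24.0 90 466.0
top yellow 368.5 258.0 36.0 35.0 90 492.0
top yellow 337.5 182.0 22.0 23.0 90 412.0
top yellow 330.0 140.0 16.0 16.0 90 214.5
top green 337.5 184.5 33.0 33.0 90 386.0
top green 376.6 249.9 19.3 7.2 22 95.0
top green 348.5 172.5 9.0 11.0 90 71.0
top blue 215.9 263.9 34.4 35.9 10 488.5
top blue 254.5 192.5 23.0 23.0 90 412.5
[[33, 174, 133], [24, 116, 125], [32, 175, 134], [33, 173, 134], [15, 145, 121], [24, 114, 125]]
scene red 377.2 198.5 31.0 43.7 70 508.0
scene red 391.5 126.5 17.0 21.0 90 309.0
scene yellow 291.5 204.0 20.0 27.0 90 436.5
scene yellow 313.0 252.0 18.0 22.0 90 317.0
scene yellow 252.6 175.8 24.5 21.2 81 237.5
scene yellow 185.0 338.8 5.1 26.6 83 81.5
scene green 292.4 227.2 32.0 43.1 79 669.5
scene green 189.5 274.1 20.6 37.4 83 643.0
scene green 239.5 159.0 20.0 25.0 90 362.0
scene blue 377.5 180.5 21.0 25.0 90 425.5
scene blue 389.0 147.0 20.0 38.0 90 336.0
[[31, 255, 193], [68, 240, 156], [31, 255, 193], [8, 198, 81], [15, 183, 183], [18, 158, 187]]
```

```bash
python3 - <<'E'
from det import *
C=cam('top');S=cam('scene')
for n,u in dict(red=(256.8,196),yellow=(368.5,258),green=(337.5,184.5),blue=(215.9,263.9),cork=(302,253)).items(): print('coaster',n,onz(C,[u],.008)[0].round(4))
for n,u,v in (('red',(207.5,266),(391.5,126.5)),('yellow',(337.5,182.3),(291.5,204)),('green',(373.5,258),(239.5,159)),('blue',(255,192.8),(377.5,180.5)),('small',(330,140),(313,252))): print('jar',n,onz(C,[u],.07)[0].round(4),meet(C,u,S,v).round(4))
print(manip.camera_info('wrist'))
E
```

```text
coaster red [0.6053 0.0998 0.008 ]
coaster yellow [ 0.4625 -0.1716  0.008 ]
coaster green [ 0.6379 -0.0959  0.008 ]
coaster blue [0.4405 0.1894 0.008 ]
coaster cork [ 0.4708 -0.0139  0.008 ]
jar red [0.4377 0.1907 0.07  ] [0.4374 0.1921 0.0651]
jar yellow [ 0.6311 -0.0925  0.07  ] [ 0.6313 -0.0924  0.0691]
jar green [ 0.4633 -0.1738  0.07  ] [ 0.4632 -0.1751  0.0642]
jar blue [0.6029 0.0936 0.07  ] [0.6043 0.0954 0.0622]
jar small [ 0.7303 -0.0739  0.07  ] [ 0.7378 -0.075   0.0466]
{'fov_y': 60.93695866703726, 'cx': 322.4010750480741, 'cy': 202.8407491287489, 'dist': array([-0.04424539,  0.        ,  0.        ,  0.        ,  0.        ]), 'hand_eye': array([[ 4.48982102e-04, -9.54543552e-01, -2.98071142e-01,
         7.50988323e-02],
       [ 9.99999846e-01,  5.26013749e-04, -1.78215842e-04,
        -2.02931533e-04],
       [ 3.26904301e-04, -2.98071016e-01,  9.54543641e-01,
        -1.42711091e-01],
       [ 0.00000000e+00,  0.00000000e+00,  0.00000000e+00,
         1.00000000e+00]])}
```

Emit:
carry_out:
  moves: [100,3,-4,2,0,100,3,-4,2,0,100,3,-4,2,0,100,3,-4,2,0,100,2,-4,0,0,100,0,-4,0,0,100,0,-4,0,0,100,0,-4,0,0,100,0,-4,0,0,100,0,0,0,0]

```text
clock: 1.15
position: [0.3333, 0.1857, 0.3056]
ee_rot: [0.0, 0.182, 0.983, -0.001]
contact_force: [-0.4, 0.4, -0.3]
width: 0.0854
```

Emit:
carry_out:
  moves: [100,3,-4,1,0,100,3,-4,1,0,100,0,-4,1,0,100,0,-3,1,0,100,0,-3,0,0,100,0,0,0,0,100,0,0,0,0,100,0,0,0,0,100,0,0,0,0,100,0,0,0,0]

```text
clock: 2.15
position: [0.3926, 0.0122, 0.3451]
ee_rot: [-0.0, 0.178, 0.984, 0.0]
contact_force: [0.4, 0.0, 0.6]
width: 0.0853
```

```bash
python3 - <<'E'
from det import *
im=snap('wrist','w1.png'); C=cam('wrist'); np.savez('w1.npz',K=C[0],d=C[1],M=C[2])
for n,p in dict(red=(.6053,.0998),yellow=(.4625,-.1716),green=(.6379,-.0959),blue=(.4405,.1894),cork=(.4708,-.0139)).items(): print(n,proj(C,[(*p,.008)]).round())
E
```

```text
red [[422. 260.]]
yellow [[226. 237.]]
green [[313. 314.]]
blue [[452. 141.]]
cork [[325. 208.]]
```

View pics/w1.png

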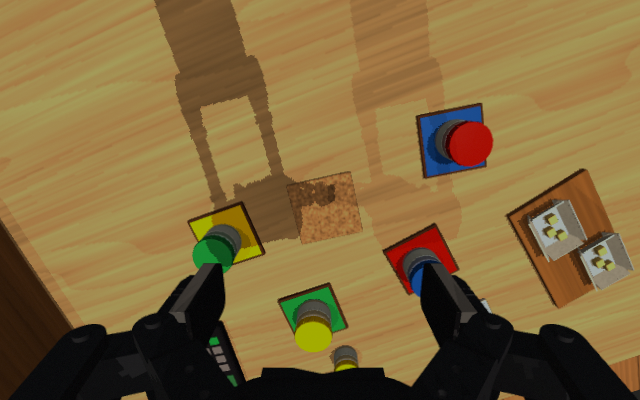

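The wrist view shows all four coasters and the cork mat. The lids are at red (470,143), green (213,254), yellow (313,334) and blue (~428,285), the last partly behind a finger. I'll take a second view 8 cm forward.

Emit:
carry_out:
  moves: [100,4,0,0,0,100,4,0,0,0,100,0,0,0,0,100,0,0,0,0,100,0,0,0,0,100,0,0,0,0,100,0,0,0,0,100,0,0,0,0,100,0,0,0,0,100,0,0,0,0]

```text
clock: 3.2
position: [0.4726, 0.0112, 0.3454]
ee_rot: [0.0, 0.179, 0.984, 0.0]
contact_force: [0.5, -0.2, -0.6]
width: 0.0856
```

```bash
cat >> det.py <<'E'
def load(k):
    z=np.load(k+'.npz'); return cv2.imread(f'pics/{k}.png')[:,:,::-1].copy(),(z['K'],z['d'],z['M'])
def take(k):
    C=cam('wrist'); np.savez(k+'.npz',K=C[0],d=C[1],M=C[2]); im=snap('wrist',k+'.png'); return im,C
HUE['cork']=(8,19)
def near(im,c,C,P,r=45,**kw):
    """mask of colour c within r px of the projection of P"""
    u=proj(C,[P])[0]; z=np.zeros(im.shape[:2],np.uint8); cv2.circle(z,tuple(int(t) for t in u.round()),r,1,-1)
    return mask(im,c,**kw)*z
E
python3 - <<'E'
from det import *
take('w2')
CO=dict(red=(.6053,.0998),yellow=(.4625,-.1716),green=(.6379,-.0959),blue=(.4405,.1894),cork=(.4708,-.0139))
J=dict(red=(.4377,.191),yellow=(.6311,-.0925),green=(.4633,-.174),blue=(.603,.094))
V=[load('w1'),load('w2')]
for nm,D,z in(('coaster',CO,.008),('lid',J,.07)):
  for c,p in D.items():
    U=[]
    for im,C in V:
        b=blobs(near(im,c,C,(*p,z),45 if z<.05 else 35,smin=120,vmin=30),100)
        if not b: U.append(None);continue
        b=b if z<.05 else b[:1]
        (x,y),(w,h),a=cv2.minAreaRect(cv2.convexHull(np.vstack(b))); U.append((x,y)); print(nm,c,round(x,1),round(y,1),round(w,1),round(h,1),round(a),[cv2.contourArea(t) for t in b], onz(C,[(x,y)],z)[0].round(4))
    if None not in U: print('   tri',meet(V[0][1],U[0],V[1][1],U[1]).round(4))
E
```

```text
coaster red 420.9 260.3 48.7 56.8 63 [1286.0] [0.6052 0.0973 0.008 ]
coaster red 408.0 214.7 53.4 59.6 62 [1451.5] [0.6052 0.0983 0.008 ]
   tri [0.605  0.0978 0.0083]
coaster yellow 223.9 239.8 76.4 27.1 32 [310.0, 246.5] [ 0.4653 -0.1772  0.008 ]
coaster yellow 200.8 186.2 49.0 58.2 69 [489.5, 414.5] [ 0.456  -0.1734  0.008 ]
   tri [ 0.4505 -0.1533  0.0575]
coaster green 312.4 314.7 44.6 54.1 72 [906.0] [ 0.6386 -0.0979  0.008 ]
coaster green 295.3 274.2 49.1 55.8 70 [1013.5] [ 0.6386 -0.0975  0.008 ]
   tri [ 0.6385 -0.0976  0.0082]
coaster blue 453.3 140.7 62.3 61.3 83 [1452.0] [0.4412 0.1907 0.008 ]
coaster blue 438.8 84.3 67.3 63.2 83 [1745.5] [0.4412 0.1902 0.008 ]
   tri [0.4412 0.1903 0.0083]
coaster cork 323.6 201.0 75.6 89.8 78 [5130.0] [ 0.4605 -0.0118  0.008 ]
coaster cork 304.7 157.5 87.5 88.3 11 [5745.0] [ 0.4706 -0.0152  0.008 ]
   tri [ 0.4801 -0.0207 -0.0593]
lid red 468.5 143.5 43.0 47.0 90 [1628.5] [0.4357 0.1879 0.07  ]
lid red 453.5 79.0 48.0 49.0 90 [1864.0] [0.4363 0.1884 0.07  ]
   tri [0.4365 0.1892 0.067 ]
lid yellow 312.5 336.0 30.0 37.0 90 [895.0] [ 0.6325 -0.0935  0.07  ]
lid yellow 293.5 292.5 33.0 39.0 90 [1016.0] [ 0.6341 -0.0933  0.07  ]
   tri [ 0.6388 -0.0961  0.0616]
lid green 213.4 252.2 41.8 34.4 9 [1021.5] [ 0.4584 -0.1706  0.07  ]
lid green 187.5 203.0 43.1 41.7 45 [1413.5] [ 0.4631 -0.1726  0.07  ]
   tri [ 0.4666 -0.1841  0.0451]
lid blue 415.5 278.0 13.3 33.3 6 [302.5] [0.5924 0.0754 0.07  ]
lid blue 414.3 229.8 41.0 40.3 45 [1292.5] [0.6023 0.0922 0.07  ]
   tri [0.6081 0.0858 0.0512]
```

View pics/w2.png

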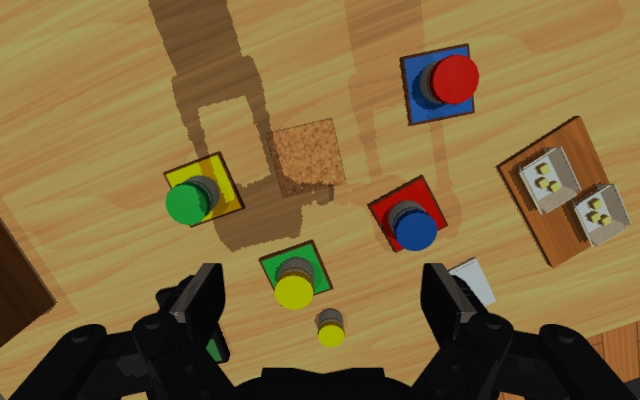

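Emit:
carry_out:
  moves: [100,-1,-4,0,0,100,0,-4,0,0,100,0,-4,-3,0,100,0,-4,-3,0,100,0,-2.5,-3,0,100,0,0,-3,0,100,0,0,-3,0,100,0,0,-2.5,0,100,0,0,0,0,100,0,0,0,0]

```text
clock: 4.25
position: [0.463, -0.1739, 0.1705]
ee_rot: [-0.0, 0.179, 0.984, 0.0]
contact_force: [-0.5, -0.6, -0.0]
width: 0.0855
```

```bash
python3 - <<'E'
from det import *
im,C=take('w3'); print(manip.get_state()['position'])
b=blobs(near(im,'green',C,(.463,-.173,.07),110,smin=120,vmin=30),300)
for t in b[:2]:
    c=cv2.fitEllipse(cv2.convexHull(t)); print(c,onz(C,[c[0]],.07))
E
```

```text
[ 0.46365301 -0.17423643  0.17141255]
((320.8964538574219, 201.19969177246094), (72.96878051757812, 73.63763427734375), 96.33952331542969) [[ 0.46208023 -0.17506655  0.07      ]]
```

View pics/w3.png

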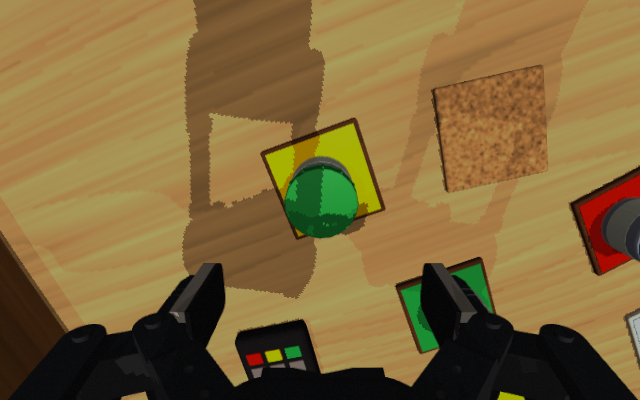

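The green lid is at (321,201), directly under the tool within 2 mm. The coaster corners are clear, so I'll descend and grip.

```bash
python3 - <<'E'
from det import *
im,C=load('w3')
for q in ([(262,153),(355,119),(385,208),(298,239)],[(432,88),(543,65),(548,169),(446,192)]):
    P=onz(C,q,.008); print(P.mean(0),np.linalg.norm(P-np.roll(P,1,0),axis=1).round(4))
    P2=onz(C,q,.008)
E
```

```text
[ 0.46344357 -0.17182845  0.008     ] [0.0894 0.0882 0.0876 0.0889]
[ 0.47199705 -0.0150568   0.008     ] [0.0951 0.0968 0.093  0.0968]
```

Emit:
carry_out:
  moves: [100,-0.1,-0.1,-3,0,100,0,0,-3,0,100,0,0,-3,0,100,0,0,-2,0,100,0,0,-2,0,100,0,0,-1.5,0,100,0,0,0,0,30,0,0,0,0,30,0,0,0,0,30,0,0,0,0]
  squeeze: 40

```text
clock: 5.3
position: [0.4632, -0.1755, 0.0269]
ee_rot: [0.002, 0.179, 0.984, -0.001]
contact_force: [0.4, -0.6, 5.0]
width: 0.055
```

Emit:
carry_out:
  moves: [30,0,0,1,0,30,0,0,2,0,30,0,0,3,0,30,0,0,2,0,30,0.2,3,0,0,30,0.2,4,0,0,30,0.2,4,0,0,30,0.2,4,0,0,30,0,1.1,-3,0,30,0,0,-2,0]

```text
clock: 6.3
position: [0.4693, -0.0117, 0.0554]
ee_rot: [0.0, 0.177, 0.984, 0.0]
contact_force: [-0.7, -0.1, -2.3]
width: 0.0551
```

```bash
python3 - <<'E'
from det import *
im,C=take('w4'); s=manip.get_state(); print(s['position'],s['contact_force'],s['width'])
E
```

```text
[ 0.46708395 -0.0121615   0.05265857] [-1.12850905 -0.26415837 -2.73648045] 0.05553316836041338
```

View pics/w4.png

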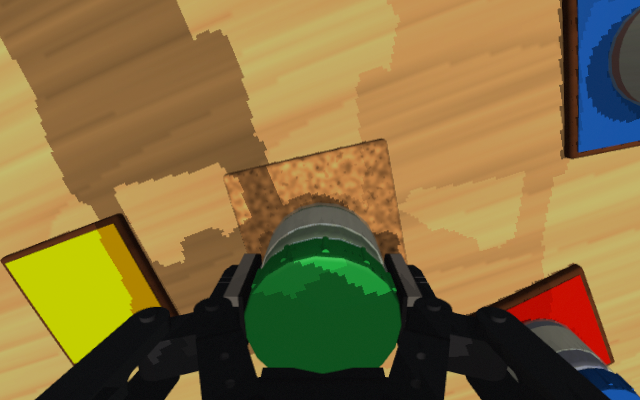

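The green jar is held upright over the cork mat. I'll correct slightly and set it down.

Emit:
carry_out:
  moves: [30,0,0,0,0,30,0.3,-0.2,-0.5,0,30,0,0,-1,0,30,0,0,-0.5,0,30,0,0,-0.3,0,30,0,0,0,0,30,0,0,0,0,30,0,0,0,0,30,0,0,0,0,30,0,0,0,0]

```text
clock: 7.35
position: [0.4728, -0.0158, 0.0324]
ee_rot: [0.0, 0.179, 0.984, 0.0]
contact_force: [0.7, 0.4, -1.1]
width: 0.0554
```

Emit:
carry_out:
  moves: [30,0,0,-0.3,0,30,0,0,-0.2,0,30,0,0,0,0,30,0,0,0,0,100,0,0,0,0,100,0,0,0,0,100,0,0,0,0,100,0,0,0,0,100,0,0,2,0,100,0,0,4,0]

```text
clock: 8.35
position: [0.4702, -0.0154, 0.0855]
ee_rot: [-0.004, 0.179, 0.984, 0.0]
contact_force: [0.4, -0.1, 0.8]
width: 0.0851
```

Emit:
carry_out:
  moves: [100,0,0,4,0,100,0,0,4,0,100,4,-2,0,0,100,4,-2,0,0,100,4,-2,0,0,100,4,-1.8,0,0,100,0,0,0,0,100,0,0,0,0,100,0,0,0,0,100,0,0,0,0]

```text
clock: 9.35
position: [0.6314, -0.093, 0.1675]
ee_rot: [-0.0, 0.179, 0.984, 0.0]
contact_force: [-0.0, -0.3, 0.1]
width: 0.0853
```

```bash
cat > lid.py <<'E'
import sys
from det import *
k,c,x,y=sys.argv[1:5]; im,C=take(k); s=manip.get_state(); print(s['position'],s['width'])
for t in blobs(near(im,c,C,(float(x),float(y),.07),70,smin=120,vmin=30),300)[:3]:
    e=cv2.fitEllipse(cv2.convexHull(t)); print(np.round(e[0]+e[1],1),cv2.contourArea(t),onz(C,[e[0]],.07).round(4))
E
python3 lid.py w5 yellow .633 -.093
```

```text
[ 0.63157941 -0.09309175  0.16764776] 0.0852672244974441
[328.3 194.4  49.9  69.2] 2328.5 [[ 0.6266 -0.0869  0.07  ]]
```

View pics/w5.png

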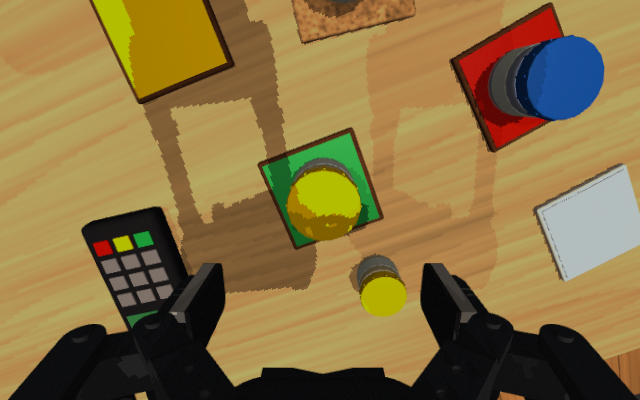

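The yellow lid disc is centred at (324,204), partly in shadow, so it sits under the tool. The small decoy at (383,295) is clear of the fingers. Next I descend and grip.

```bash
python3 - <<'E'
from det import *
im,C=load('w5'); print(onz(C,[(324,204)],.07))
for q in ([(259,163),(352,128),(383,217),(297,248)],):
    P=onz(C,q,.008); print(P.mean(0),np.linalg.norm(P-np.roll(P,1,0),axis=1).round(4))
E
```

```text
[[ 0.632388   -0.09238685  0.07      ]]
[ 0.63854227 -0.09562012  0.008     ] [0.0896 0.0885 0.0882 0.088 ]
```

Emit:
carry_out:
  moves: [100,0,0,-3,0,100,0,0,-3,0,100,0,0,-3,0,100,0,0,-2,0,100,0,0,-2,0,100,0,0,-1,0,100,0,0,0,0,30,0,0,0,0,30,0,0,0,0,30,0,0,0,0]

```text
clock: 10.4
position: [0.6339, -0.094, 0.0289]
ee_rot: [0.002, 0.179, 0.984, -0.0]
contact_force: [0.2, -0.3, 3.7]
width: 0.0552
```

Emit:
carry_out:
  moves: [30,0,0,1,0,30,0,0,2,0,30,0,0,3,0,30,0,0,2,0,30,-4,-2,0,0,30,-4,-2,0,0,30,-4,-2,0,0,30,-4,-1.9,0,0,30,-0.9,0,-2,0,30,0,0,0,0]

```text
clock: 11.4
position: [0.4602, -0.1721, 0.0864]
ee_rot: [-0.002, 0.18, 0.984, 0.001]
contact_force: [-0.5, 0.7, -2.1]
width: 0.0552
```

Emit:
carry_out:
  moves: [30,0,0,-2,0,30,0,0,-2,0,30,0,0,-1,0,30,0,0,0,0,30,0,0,0,0,30,0,0,0,0,30,0,0,0,0,30,0,0,0,0,30,0,0,0,0,30,0,0,0,0]

```text
clock: 12.4
position: [0.4638, -0.1729, 0.0374]
ee_rot: [0.0, 0.179, 0.984, -0.0]
contact_force: [-0.3, -0.8, -1.0]
width: 0.0554
```

Emit:
carry_out:
  moves: [30,0.1,0,-0.4,0,30,0,0,-0.3,0,30,0,0,-0.2,0,30,0,0,0,0,30,0,0,0,0,100,0,0,0,0,100,0,0,0,0,100,0,0,0,0,100,0,0,0,0,100,0,0,3,0]

```text
clock: 13.4
position: [0.462, -0.1714, 0.0555]
ee_rot: [-0.004, 0.179, 0.984, 0.001]
contact_force: [-0.1, 0.2, -0.8]
width: 0.0857
```

Emit:
carry_out:
  moves: [100,0,0,3,0,100,0,0,4,0,100,0,0,4,0,100,0,4,0,0,100,0,4,0,0,100,0.5,4,0,0,100,0.2,3.7,0,0,100,0,0,0,0,100,0,0,0,0,100,0,0,0,0]

```text
clock: 14.4
position: [0.4718, -0.0165, 0.1681]
ee_rot: [0.0, 0.179, 0.984, -0.0]
contact_force: [0.6, 0.4, 0.4]
width: 0.0852
```

```bash
python3 lid.py w6 green .4715 -.015; python3 lid.py w6 yellow .4634 -.172
```

```text
[ 0.47177993 -0.01676175  0.16812271] 0.08505729697098097
[323.7 201.9  73.5  74.5] 4168.0 [[ 0.4714 -0.0157  0.07  ]]
[ 0.47178938 -0.01690409  0.16812275] 0.08516552858172587
[132.7 259.9  58.5  71.8] 2710.0 [[ 0.4631 -0.1752  0.07  ]]
[138.7 208.4  31.7  58.6] 1014.0 [[ 0.4269 -0.1487  0.07  ]]
```

View pics/w6.png

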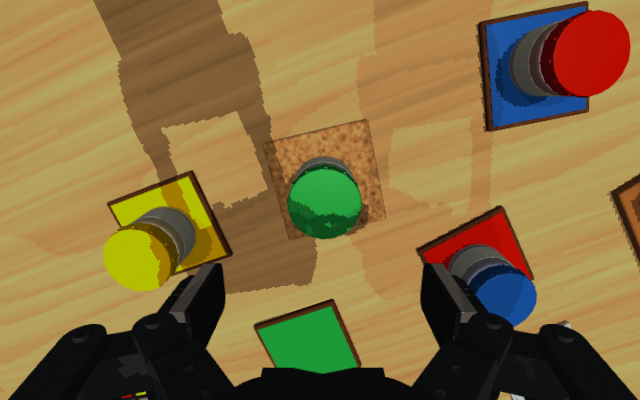

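The yellow jar now stands on the yellow coaster. The green lid at (324,202) is centred on the cork mat under the tool, so I grip it.

Emit:
carry_out:
  moves: [100,0,0.1,-3,0,100,0,0,-3,0,100,0,0,-3,0,100,0,0,-2,0,100,0,0,-2,0,100,0,0,-1,0,100,0,0,0,0,30,0,0,0,0,30,0,0,0,0,30,0,0,0,0]

```text
clock: 15.5
position: [0.4728, -0.0151, 0.0294]
ee_rot: [0.001, 0.179, 0.984, -0.0]
contact_force: [-0.2, -0.3, 3.0]
width: 0.055
```

Emit:
carry_out:
  moves: [30,0,0,1,0,30,0,0,2,0,30,0,0,3,0,30,0,0,2,0,30,4,-2,0,0,30,4,-2,0,0,30,4,-2,0,0,30,4,-2,0,0,30,0.7,0,-2,0,30,0,0,0,0]

```text
clock: 16.5
position: [0.6383, -0.095, 0.0862]
ee_rot: [-0.002, 0.179, 0.984, 0.0]
contact_force: [-0.4, 0.8, -0.7]
width: 0.0554
```

Emit:
carry_out:
  moves: [30,0,0,-2,0,30,0,0,-2,0,30,0,0,-1,0,30,0,0,0,0,30,0,0,0,0,30,0,0,0,0,30,0,0,0,0,30,0,0,0,0,30,0,0,0,0,30,0,0,0,0]

```text
clock: 17.5
position: [0.6388, -0.0948, 0.0384]
ee_rot: [0.0, 0.179, 0.984, 0.0]
contact_force: [0.1, -0.3, -1.8]
width: 0.0549
```

Emit:
carry_out:
  moves: [30,0,-0.1,-0.4,0,30,0,0,-0.3,0,30,0,0,-0.2,0,30,0,0,0,0,30,0,0,0,0,100,0,0,0,0,100,0,0,0,0,100,0,0,0,0,100,0,0,0,0,100,0,0,3,0]

```text
clock: 18.5
position: [0.6355, -0.095, 0.0554]
ee_rot: [-0.005, 0.179, 0.984, 0.0]
contact_force: [-0.6, 0.4, -0.2]
width: 0.0853
```

Emit:
carry_out:
  moves: [100,0,0,3,0,100,0,0,4,0,100,0,0,4,0,100,-3,4,0,0,100,-3,4,0,0,100,-3,4,0,0,100,-3,4,0,0,100,-3,4,0,0,100,-3,4,0,0,100,-2.2,4,0,0]

```text
clock: 19.5
position: [0.4344, 0.1854, 0.1693]
ee_rot: [-0.0, 0.179, 0.984, 0.0]
contact_force: [0.7, 0.8, 0.4]
width: 0.0854
```

Emit:
carry_out:
  moves: [100,0,0.5,0,0,100,0,0,0,0,100,0,0,0,0,100,0,0,0,0,100,0,0,0,0,100,0,0,0,0,100,0,0,0,0,100,0,0,0,0,100,0,0,0,0,100,0,0,0,0]

```text
clock: 20.5
position: [0.4367, 0.1892, 0.1692]
ee_rot: [-0.0, 0.179, 0.984, 0.0]
contact_force: [-0.6, -1.1, -0.3]
width: 0.0851
```

```bash
python3 lid.py w7 red .4365 .189
```

```text
[0.43669815 0.18922177 0.16923714] 0.08543584194448141
[325.3 199.4  73.6  75. ] 4169.5 [[0.4353 0.1918 0.07  ]]
```

View pics/w7.png

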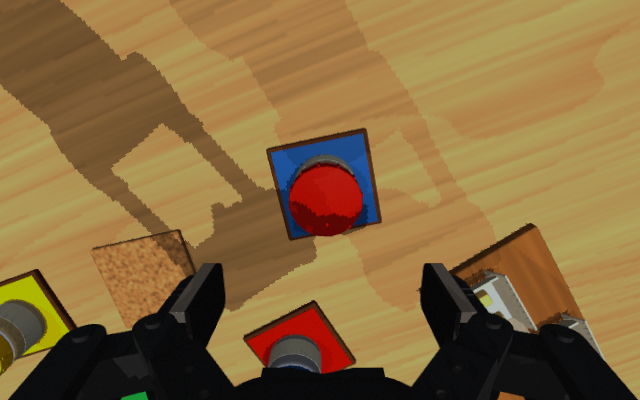

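The red lid at (325,199) is 2 mm off the tool axis. I'll correct for that, grip it and carry it to the cork mat.

Emit:
carry_out:
  moves: [100,-0.1,0.2,-3,0,100,0,0,-3,0,100,0,0,-3,0,100,0,0,-2,0,100,0,0,-2,0,100,0,0,-1.1,0,100,0,0,0,0,30,0,0,0,0,30,0,0,0,0,30,0,0,0,0]

```text
clock: 21.55
position: [0.4368, 0.1915, 0.0294]
ee_rot: [0.001, 0.179, 0.984, 0.001]
contact_force: [0.0, 1.5, 3.4]
width: 0.0552
```

Emit:
carry_out:
  moves: [30,0,0,1,0,30,0,0,2,0,30,0,0,3,0,30,0,0,2,0,30,0.8,-4,0,0,30,0.8,-4,0,0,30,0.8,-4,0,0,30,0.8,-4,0,0,30,0.4,-4,0,0,30,0,-0.6,0,0]

```text
clock: 22.55
position: [0.4728, -0.0187, 0.1091]
ee_rot: [0.001, 0.181, 0.984, -0.001]
contact_force: [0.3, 0.2, -1.2]
width: 0.0553
```

Emit:
carry_out:
  moves: [30,0,0,0,0,30,0,0,-2,0,30,0,0,-3,0,30,0,0,-2,0,30,0,0,0,0,30,0,0,0,0,30,0,0,0,0,30,0,0,0,0,30,0,0,0,0,30,0,0,0,0]

```text
clock: 23.55
position: [0.4721, -0.0149, 0.0388]
ee_rot: [0.001, 0.179, 0.984, 0.0]
contact_force: [0.1, -0.2, -2.5]
width: 0.0554
```

```bash
python3 - <<'E'
from det import *
im,C=load('w7')
for q in ([(267,150),(365,129),(381,220),(290,239)],):
    P=onz(C,q,.008); print(P.mean(0),np.linalg.norm(P-np.roll(P,1,0),axis=1).round(4))
E
```

```text
[0.44131704 0.19047957 0.008     ] [0.0882 0.089  0.0871 0.0894]
```

Emit:
carry_out:
  moves: [30,0,0,-0.4,0,30,0,0,-0.3,0,30,0,0,-0.2,0,30,0,0,0,0,30,0,0,0,0,100,0,0,0,0,100,0,0,0,0,100,0,0,0,0,100,0,0,0,0,100,0,0,3,0]

```text
clock: 24.55
position: [0.4688, -0.0143, 0.0567]
ee_rot: [-0.004, 0.179, 0.984, 0.0]
contact_force: [-0.5, -0.6, 0.6]
width: 0.0853
```

Emit:
carry_out:
  moves: [100,0,0,3,0,100,0,0,4,0,100,0,0,4,0,100,3.5,3,0,0,100,3.5,3,0,0,100,3,3,0,0,100,3,1.7,0,0,100,0,0,0,0,100,0,0,0,0,100,0,0,0,0]

```text
clock: 25.55
position: [0.6005, 0.0917, 0.1688]
ee_rot: [-0.001, 0.179, 0.984, -0.0]
contact_force: [0.1, -0.4, 1.0]
width: 0.0856
```

```bash
python3 lid.py w8 blue .602 .092
```

```text
[0.60049867 0.09154336 0.16905004] 0.0853540328390392
[328.2 205.3  73.1  73.2] 4077.0 [[0.6038 0.0947 0.07  ]]
```

View pics/w8.png

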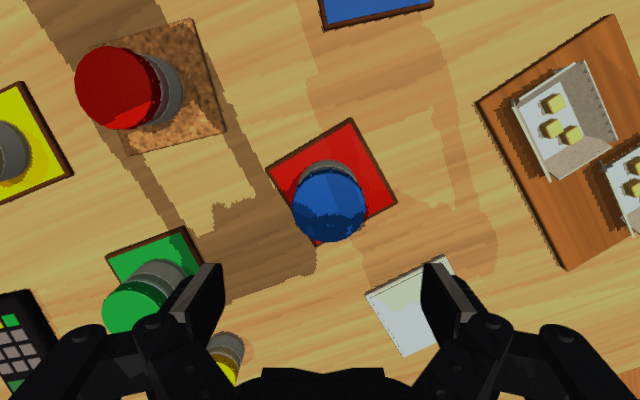

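The blue lid is at (328,205), about 3 mm ahead and 3 mm left of the tool. The red jar stands on the cork mat. I correct, grip and carry the blue jar to its coaster.

Emit:
carry_out:
  moves: [100,0.3,0.3,-3,0,100,0,0,-3,0,100,0,0,-3,0,100,0,0,-2,0,100,0,0,-2,0,100,0,0,-1.1,0,100,0,0,0,0,30,0,0,0,0,30,0,0,0,0,30,0,0,0,0]

```text
clock: 26.6
position: [0.6058, 0.0951, 0.0298]
ee_rot: [0.001, 0.179, 0.984, 0.0]
contact_force: [-0.4, 0.8, 2.9]
width: 0.0557
```

Emit:
carry_out:
  moves: [30,0,0,1,0,30,0,0,2,0,30,0,0,3,0,30,0,0,2,0,30,-4,2,0,0,30,-4,2,0,0,30,-4,2,0,0,30,-4,2,0,0,30,-0.2,1.6,0,0,30,0,0,0,0]

```text
clock: 27.6
position: [0.4414, 0.1928, 0.1091]
ee_rot: [0.0, 0.178, 0.984, 0.001]
contact_force: [0.2, -0.1, -2.0]
width: 0.0556
```

Emit:
carry_out:
  moves: [30,0,0,0,0,30,0,0,-2,0,30,0,0,-3,0,30,0,0,-2,0,30,0,0,0,0,30,0,0,0,0,30,0,0,0,0,30,0,0,0,0,30,0,0,0,0,30,0,0,0,0]

```text
clock: 28.6
position: [0.4431, 0.1913, 0.0388]
ee_rot: [0.001, 0.179, 0.984, 0.0]
contact_force: [0.4, 0.2, -1.3]
width: 0.0551
```

Emit:
carry_out:
  moves: [30,0,0,-0.4,0,30,0,0,-0.3,0,30,0,0,-0.2,0,30,0,0,0,0,30,0,0,0,0,100,0,0,0,0,100,0,0,0,0,100,0,0,0,0,100,0,0,0,0,100,0,0,3,0]

```text
clock: 29.6
position: [0.4398, 0.1904, 0.0566]
ee_rot: [-0.004, 0.179, 0.984, -0.002]
contact_force: [-0.0, -0.7, 0.3]
width: 0.0854
```

Emit:
carry_out:
  moves: [100,0,0,3,0,100,0,0,4,0,100,0,0,4,0,100,0.5,-4,0,0,100,0.5,-4,0,0,100,0.5,-4,0,0,100,0.5,-4,0,0,100,0.5,-4,0,0,100,0.4,-0.6,0,0,100,0,0,0,0]

```text
clock: 30.6
position: [0.4722, -0.0159, 0.1691]
ee_rot: [0.0, 0.18, 0.984, 0.0]
contact_force: [-1.1, 0.0, -0.3]
width: 0.0855
```

```bash
python3 lid.py w9 red .4715 -.015
```

```text
[ 0.4716449  -0.0147139   0.16901285] 0.08540244293537566
[323.2 198.8  74.5  74.7] 4221.0 [[ 0.4698 -0.0145  0.07  ]]
```

View pics/w9.png

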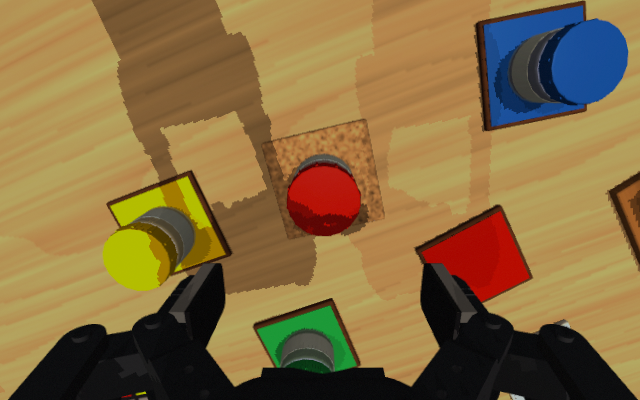

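The blue jar stands on the blue coaster. The red lid at (323,199) is centred under the tool, so this is the last carry.

Emit:
carry_out:
  moves: [100,-0.1,0,-3,0,100,0,0,-3,0,100,0,0,-3,0,100,0,0,-2,0,100,0,0,-2,0,100,0,0,-1.1,0,100,0,0,0,0,30,0,0,0,0,30,0,0,0,0,30,0,0,0,0]

```text
clock: 31.65
position: [0.4717, -0.0148, 0.0294]
ee_rot: [0.001, 0.179, 0.984, 0.0]
contact_force: [-0.5, 1.2, 3.9]
width: 0.0552
```

Emit:
carry_out:
  moves: [30,0,0,1,0,30,0,0,2,0,30,0,0,3,0,30,0,0,2,0,30,3.5,3,0,0,30,3.5,3,0,0,30,3.5,3,0,0,30,3,2.2,0,0,30,0,0,0,0,30,0,0,0,0]

```text
clock: 32.65
position: [0.6054, 0.0975, 0.1082]
ee_rot: [-0.001, 0.178, 0.984, -0.0]
contact_force: [-0.8, -0.1, -2.4]
width: 0.0553
```

Emit:
carry_out:
  moves: [30,0,0,0,0,30,0,0,-2,0,30,0,0,-3,0,30,0,0,-2,0,30,0,0,0,0,30,0,0,0,0,30,0,0,0,0,30,0,0,0,0,30,0,0,0,0,30,0,0,0,0]

```text
clock: 33.65
position: [0.6061, 0.0972, 0.0389]
ee_rot: [0.001, 0.179, 0.984, 0.0]
contact_force: [-0.5, -0.1, -0.8]
width: 0.0551
```

Then lower, release, rise and back off to a viewpoint over all the coasters.

Emit:
carry_out:
  moves: [30,0,0.1,-0.4,0,30,0,0,-0.3,0,30,0,0,-0.2,0,30,0,0,0,0,30,0,0,0,0,100,0,0,0,0,100,0,0,0,0,100,0,0,0,0,100,0,0,0,0,100,0,0,3,0]

```text
clock: 34.65
position: [0.6025, 0.0979, 0.0557]
ee_rot: [-0.004, 0.179, 0.984, -0.001]
contact_force: [-0.9, -0.4, -0.3]
width: 0.0854
```

Emit:
carry_out:
  moves: [100,0,0,3,0,100,0,0,4,0,100,0,0,4,0,100,0,0,4,0,100,0,0,4,0,100,-3,-2,4,0,100,-3,-2,3,0,100,-3,-2,2,0,100,-3,-2,0,0,100,-1,-1,0,0]

```text
clock: 35.65
position: [0.4755, 0.0087, 0.3377]
ee_rot: [0.001, 0.179, 0.984, -0.0]
contact_force: [0.2, -0.5, 0.2]
width: 0.0853
```

Emit:
carry_out:
  moves: [100,0,0,0,0,100,0,0,0,0,100,0,0,0,0,100,0,0,0,0,100,0,0,0,0,100,0,0,0,0,100,0,0,0,0,100,0,0,0,0,100,0,0,0,0,100,0,0,0,0]

```text
clock: 36.65
position: [0.4778, 0.0096, 0.3364]
ee_rot: [0.0, 0.179, 0.984, 0.0]
contact_force: [0.2, 0.0, -0.6]
width: 0.0853
```

```bash
python3 - <<'E'
from det import *
im,C=take('w10'); snap('scene','s10.png')
CO=dict(red=(.605,.098),yellow=(.4634,-.1718),green=(.6385,-.0965),blue=(.4413,.1905))
for c,p in CO.items():
    # lid shape at its height vs the coaster: white label/lid circle sits inside same-colour coaster, so print where both are expected
    print(c,proj(C,[(*p,.07),(*p,.008)]).round().tolist())
E
```

```text
red [[421.0, 229.0], [409.0, 213.0]]
yellow [[185.0, 201.0], [201.0, 188.0]]
green [[292.0, 296.0], [295.0, 274.0]]
blue [[459.0, 77.0], [441.0, 80.0]]
```

View pics/w10.png

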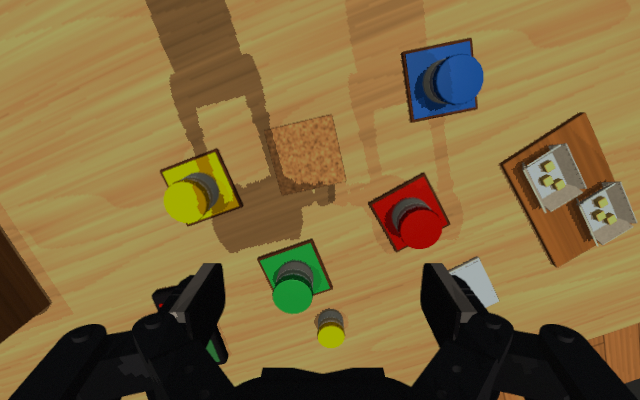

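View pics/s10.png

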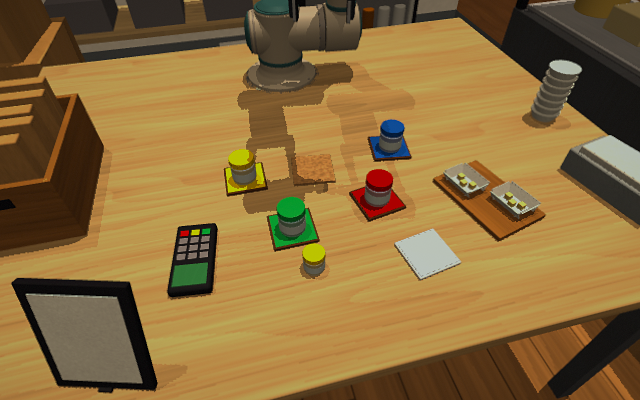

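Each lid in the wrist view sits within about 2 px of where a centred jar's lid should be:

| Lid | Seen at | Expected at |
|---|---|---|
| red | (419,229) | (421,229) |
| yellow | (185,201) | (185,201) |
| green | (293,294) | (292,296) |
| blue | (458,79) | (459,77) |

The scene view shows all four jars upright, with the card reader and decoys where they were. I'm handing in.

```bash
python3 -c "
from rig import manip
print(manip.sign_off(), manip.get_state()['clock'])"
```

```text
the job is handed in; nothing more can be done
the job is handed in; nothing more can be done
```

I swapped green with yellow and red with blue, each pair by way of the cork mat, and handed the job in about 37 s into the 144 s limit.

- **Last checks:** In the last wrist picture each lid was within about 2 px (roughly 2–3 mm) of its own coaster's centre, read by eye. The last scene picture shows all four jars upright, the cork mat empty, and the card reader and decoys where they were. The gripper was open and well above everything.
- **Heights:** Two wrist views put the red, green and blue coaster tops at 8 mm and the red lid at 67 mm, against 70 mm expected.
- **Checks that disagreed:**
  - The two-view heights of the other three lids (45–62 mm) were off because of shadow and finger cover.
  - The first two-view fits for the yellow coaster and the cork mat also failed. I replaced them with their corners read from a closer view.
- **Forces:** Readings at the end of each move never passed about 5 N.

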